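# Pack the green candle under its click-fit cap

## Robot

A 6-joint arm with a two-finger parallel gripper is mounted at the origin on a cart in front of the work surface, level with it; the furniture and walls round the work are solid. World frame = base frame: x ahead of the robot, y to its left, z up, the work surface at z = 0. Lengths are in m, angles in rad, forces in N, time in s.
With the tool pointing down it reaches from about 0.375 to 0.925 m from the base axis. Payload 5.7 kg.
Tool frame: the origin (TCP) lies midway between the tips of the shut fingers; the grasp point (between the pads) lies 19 mm behind it; z points along the fingers, y is the line along which they close (so a half turn about z gives the same grasp; the last joint's range is limited). The gripper opens to 88 mm and grips with 3 to 60 N. Pads are 20 mm wide; open, the fingers measure 115 mm over their backs; the gripper's body (75 mm by 178 mm) begins 61 mm behind the grasp point.
Start: joints at [1.192, 0.359, 1.51, -0, 1.272, -0.115], TCP at [0.156, 0.579, 0.183] pointing down, gripper open.
Joint ranges: [-2.97, 2.97], [-1.01, 2.36], [0.21, 2.38], [-0.96, 4.11], [0.2, 2.71], [-2.98, 2.98]. Speed limits (rad/s): [2.39, 2.39, 3.14, 3.14, 3.14, 3.14].

## Interface

Orientations are given as a unit quaternion [x, y, z, w].
In Python, from bench import move_ptp, servo_line, goto_joints, move_gripper, sleep, inverse_kinematics, capture, PlanningError, close_job, spot_in, silhouettes, current_clock, current_joint_pos, current_qvel, current_joint_torque, current_position, current_orientation, current_force, current_torque, current_finger_gap, current_grip_force gives the robot as it stands. Calls block until the motion is done:
- move_ptp(position, orientation): joint-space move of the TCP to a pose.
- servo_line(position, orientation=None, rate=0.15, contact_N=None): straight line of the TCP; orientation=None keeps the orientation; rate is the mean speed in m/s. With contact_N (N) it stops when the force on the tool has changed by that much, and returns True; else False.
- goto_joints(angles): joint-space move.
- move_gripper(opening): finger opening in m; the grip force is fixed at half the most; returns when the fingers have stopped.
- sleep(seconds).
- inverse_kinematics(position, orientation): joint angles nearest the present ones, or None.
- capture(name): name is "scene" or "top" or "wrist"; returns a dict with "image" (480x640x3 uint8, blue, green, red), "range_z" (480x640 float32, m along the optical axis (not along the pixel's ray), 0 where there is no reading), "intrinsics" (3x3 intrinsics, pixels), "k1" (the pictures are not rectified: a ray, as slopes to the right and down, at radius r is drawn at 1 + k1 r^2 times it, then the intrinsics apply), "R" (3x3) and "t" (3): a world point X has camera coordinates R X + t. Camera axes: x right, y down, z forward; pixel columns grow to the right and rows downward; lengths in m; the calibration is good to about 2 mm. A picture is of the moment at which its call begins.
A pose or a line that the arm cannot do raises PlanningError and nothing moves.
- close_job(): hands the job in; it is judged then, once.
Trained networks look in the newest picture that a camera, given by its name, has taken for a name from the list of things; names that differ only in an ending like _2 or _b are one class to them, and where a whole thing is asked for, a point or a joint stands for the part that bears it (a point fixed in the world has none). Each returns a list of dicts, best first, with "conf" (0 to 1); they miss things now and then, are a little off and sometimes report something else, mostly with a low value. They report only what shows in the picture. A call takes as long as a camera call.
- spot_in(camera, query): "xy" ([column, row] in pixels, amid what is visible of it).
- silhouettes(camera, query): "region" (480x640 bool, what is visible of it) and "xy" ([column, row] in pixels, amid what is visible of it).
Readings, each from a call of its own:
- current_clock(): time.
- current_joint_pos(): joint angles.
- current_qvel(): joint speeds.
- current_joint_torque(): joint torques, N m.
- current_position(): TCP position.
- current_orientation(): TCP orientation.
- current_force(): force on the tool from outside, world axes, zero at the start.
- current_torque(): the same for the moment, N m.
- current_finger_gap(): finger opening in m.
- current_grip_force(): force on a finger pad.
Only numpy, scipy, OpenCV 4.12 (cv2) and the standard library are available. Lean on these libraries where they do the work, as an engineer would, in place of code of your own. Each camera call takes 0.05 s, during which the arm holds its last target. There are 200 camera calls.

## Task

Stand the short green pillar candle upright in the collar of the wooden holder and let go of it, then take the copper cap by its knob and press it straight down over the candle onto the collar until it clicks, and keep pressing until its rim sits flat on the wooden foot. Finish while still holding the cap's knob and pressing it down firmly, about as hard as the click itself took but never forcing it with several times that, without letting go; leave the other things on the table where they stand.

Things in the scene. Friction and masses are not known exactly. Their poses are not given: they have to be found in the camera images.
- holder: round wooden foot, 122 mm across, 14 mm thick, fixed flat on the table; origin at the centre of its underside, z up. On its flat top stands a metal collar (the stud). The collar's floor is the same wood, 14 mm above the origin
- collar_top (a point): centre of the collar's mouth, 36 mm above the holder's origin, on its axis. The collar has a 57 mm bore, is 72 mm across outside, 22 mm high, and its outside tapers to 63 mm at the mouth
- catches (a point): point on the holder's axis, 22 mm above its origin, level with the tips of four sprung steel catches that stick out of the collar to 82 mm across. The bead in the cap's rim meets them about 3 mm higher and needs about 12 N (9 to 15) of push to pass; then the force drops and the cap is drawn down the last 8 mm, onto the wood, as the catches spring out above the bead
- cap: copper-coloured round cover, open below, 92 mm across, 91 mm high plus a dark wooden knob, about 150 g, standing upright on the table; origin at the centre of its lower rim, z up. Inside 86 mm across and 86 mm deep; the bead at the rim is 5 mm high and leaves a 77 mm opening. Any yaw fits. Pressed home, its origin is 14 mm above the holder's, on the same axis
- cap_knob (a point): point on the axis of the cap's knob at its mid-height, 106 mm above the cap's lower rim; the knob is 26 mm across and spans 91 to 121 mm above the rim, with the flat top of the cap below it
- candle: short olive-green pillar candle, 49 mm across, wax 70 mm high with a 9 mm wick on top, about 160 g, standing upright on the table; origin at the centre of its underside, z up. In the holder its origin is 14 mm above the holder's origin
- tall_candle: tall cream pillar candle, 49 mm across, wax 100 mm high (not the one to pack); standing on the table, origin at the centre of its underside; a bystander
- purple_jar: purple jar candle with a wooden lid, 66 mm across, 91 mm high; standing on the table, origin at the centre of its underside; a bystander
- votive: clear glass votive, 64 mm across, 71 mm high; standing on the table, origin at the centre of its underside; a bystander
- grey_dish: oval blue-grey stoneware dish, 87 x 111 mm, 52 mm high; standing on the table, origin at the centre of its underside; a bystander
- gift: small green gift box with a red band, 53 mm cube; standing on the table, origin at the centre of its underside; a bystander
- ribbon: spool of dark green ribbon lying flat, 81 mm across, 26 mm high; standing on the table, origin at the centre of its underside; a bystander

How it is judged:
On the way, in this order (a step that is already met when the one before it is completed fails the run):
1. the green candle stands upright on the floor of the holder's collar, let go (horizontal distance between candle and holder below 0.007 m and z of candle in the frame of holder between 0.009 and 0.019 m and angle between candle's own z axis and vertical below 0.15 rad and contact force between the fingers and candle below 0.2 N), for 0.2 s.
2. the cap has clicked past the catches and its rim sits on the wooden foot (z of cap in the frame of holder below 0.0165 m and horizontal distance between cap and holder below 0.005 m and angle between cap's own z axis and vertical below 0.06 rad), for 0.2 s.
At the end, for the whole second after the job is handed in: Candle in the collar: within 7 mm of the axis, base within 5 mm of the floor, upright within 0.15 rad. Cap home: rim within 2.5 mm of the wood, within 5 mm of the axis, upright within 0.06 rad, fingers still on it (over 2 N), pressed onto the holder with over 6 N (all of step 2 and horizontal distance between candle and holder below 0.007 m and z of candle in the frame of holder between 0.009 and 0.019 m and angle between candle's own z axis and vertical below 0.15 rad and contact force between cap and holder above 6 N and contact force between the fingers and cap above 2 N); the arm keeps its last pose, push and grip.
It fails at once if the cap is forced onto the holder with over 60 N (contact force between cap and holder above 60 N).
It fails at once if a bystander is moved more than 30 mm (distance of any of tall_candle, purple_jar, votive, grey_dish, gift, ribbon from where it was at the start of the episode above 0.03 m).
It also fails if it takes over 56 s, if anything falls off the work surface, if the arm or the gripper's body presses on something with over 40 N, if the wrist force passes 120 N, or if a joint passes its speed limit or range.

## Working session

There is one attempt and no reset: what is moved stays moved. The work goes in short steps, each a Python script; the robot and the scene stay as the last script left them, time stands still between calls to the robot, and variables do not carry over. Pictures are saved under pics/ and viewed, at most 10 in all, crops included, and the job is handed in when it is done.

```bash
mkdir -p pics; ls; cat > h.py <<'E'
import numpy as np, cv2
from bench import *
def cloud(c):
    K=c["intrinsics"]; h,w=c["range_z"].shape
    u,v=np.meshgrid(np.arange(w),np.arange(h))
    D=np.array([c["k1"],0,0,0,0.])
    n=cv2.undistortPoints(np.stack([u,v],-1).reshape(-1,1,2).astype(float),K,D).reshape(h,w,2)
    z=c["range_z"]; P=np.dstack([n[...,0]*z,n[...,1]*z,z])
    return (P-c["t"])@c["R"]
E
python3 - <<'E'
from h import *
ims=[]
for cam in ["top","scene"]:
    c=capture(cam); W=cloud(c); im=c["image"].copy()
    print(cam,"campos",-c["R"].T@c["t"])
    for q in ["holder","cap","candle","tall_candle","purple_jar","votive","grey_dish","gift","ribbon"]:
        for s in silhouettes(cam,q)[:2]:
            m=s["region"]&(c["range_z"]>0); p=W[m]
            if len(p)<20: continue
            zt=np.percentile(p[:,2],97); t=p[p[:,2]>zt-.012]
            lo,hi=np.percentile(p,[2,98],0)
            (cx,cy),r=cv2.minEnclosingCircle(t[:,:2].astype(np.float32))
            print(q,round(s["conf"],2),np.round(s["xy"]),"lo",lo.round(3),"hi",hi.round(3),"top med",np.median(t,0).round(4),"circ",round(cx,4),round(cy,4),round(r,4))
            x,y=map(int,s["xy"]);cv2.putText(im,q,(x-20,y),0,.4,(0,0,255),1)
    cv2.imwrite(f"pics/{cam}0.png",im)
print(current_clock(),current_orientation())
E
```

```text
pics
top campos [0.36848852 0.02620836 1.12944563]
holder 0.62 [220. 275.] lo [0.446 0.22  0.009] hi [0.553 0.331 0.037] top med [0.4967 0.2718 0.0332] circ 0.4998 0.2743 0.0396
cap 0.86 [354. 278.] lo [ 0.443 -0.068  0.   ] hi [0.528 0.017 0.122] top med [ 0.4865 -0.0239  0.1207] circ 0.4871 -0.0241 0.013
candle 0.96 [346. 196.] lo [ 0.653 -0.042  0.011] hi [0.698 0.002 0.073] top med [ 0.6759 -0.0207  0.0683] circ 0.677 -0.0209 0.0243
purple_jar 0.65 [272. 191.] lo [0.651 0.12  0.003] hi [0.711 0.177 0.095] top med [0.6818 0.1497 0.0907] circ 0.6826 0.1502 0.0321
votive 0.93 [187. 201.] lo [0.648 0.322 0.01 ] hi [0.707 0.379 0.073] top med [0.6829 0.354  0.0689] circ 0.6783 0.3506 0.0322
grey_dish 0.73 [236. 359.] lo [ 0.268  0.188 -0.   ] hi [0.347 0.285 0.054] top med [0.3054 0.2403 0.0513] circ 0.3067 0.236 0.0563
grey_dish 0.25 [243. 200.] lo [ 0.65   0.204 -0.   ] hi [0.697 0.248 0.102] top med [0.6734 0.2277 0.0982] circ 0.6735 0.2279 0.0247
gift 0.82 [382. 168.] lo [ 0.712 -0.136  0.002] hi [ 0.767 -0.083  0.057] top med [ 0.739  -0.1105  0.0522] circ 0.7395 -0.1097 0.0353
r
[... 1017 characters left out ...]
.352 -0.001] hi [ 0.401 -0.288  0.028] top med [ 0.3714 -0.3226  0.0252] circ 0.3598 -0.3132 0.0502
votive 0.79 [203. 188.] lo [ 0.645  0.323 -0.002] hi [0.75  0.405 0.071] top med [0.6804 0.3541 0.0658] circ 0.6757 0.3517 0.0345
grey_dish 0.6 [200. 330.] lo [0.263 0.188 0.001] hi [0.346 0.284 0.053] top med [0.303  0.2322 0.0497] circ 0.3059 0.2378 0.0564
gift 0.79 [385. 192.] lo [ 0.711 -0.134  0.003] hi [ 0.764 -0.081  0.055] top med [ 0.7348 -0.1088  0.0515] circ 0.7363 -0.1082 0.0347
ribbon 0.94 [466. 346.] lo [ 0.333 -0.353 -0.002] hi [ 0.405 -0.28   0.028] top med [ 0.3718 -0.3223  0.0252] circ 0.3598 -0.3132 0.0502
1.0 [ 1.31521450e-01  9.91313324e-01 -5.11983823e-05 -9.54072789e-06]
```

View pics/top0.png

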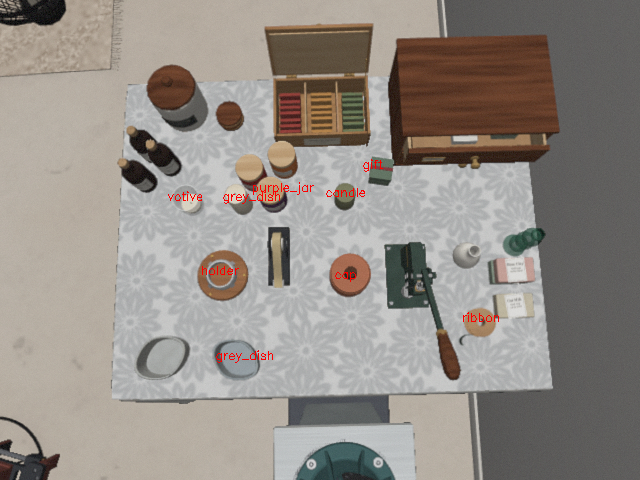

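```bash
cat >> h.py <<'E'
Q=[0,1,0,0]
def wristfit(q,R,zband,z0):
    """Circle fit: median-clipped points of q in the height band; returns centre."""
    c=capture("wrist"); W=cloud(c); S=silhouettes("wrist",q)
    out=[]
    for s in S[:2]:
        p=W[s["region"]&(c["range_z"]>0)]
        t=p[(p[:,2]>zband[0])&(p[:,2]<zband[1])]
        if len(t)<20: continue
        (cx,cy),r=cv2.minEnclosingCircle(t[:,:2].astype(np.float32))
        lo,hi=np.percentile(t[:,:2],[1,99],0)
        out.append((round(s["conf"],2),len(t),np.round([cx,cy,r],4),((lo+hi)/2).round(4),(hi-lo).round(4),t[:,2].mean().round(4)))
    return c,out
E
python3 - <<'E'
from h import *
for p in [(.676,-.0205,.035),(.487,-.0235,.09),(.499,.2745,.05),(.499,.2745,.25),(.676,-.0205,.2)]:
    for q in (Q,[1,0,0,0]): print(p,q,np.round(inverse_kinematics(p,q),2) if inverse_kinematics(p,q) is not None else None)
move_ptp([.42,.2745,.3],Q)
c,o=wristfit("holder",0,(.028,.045),0);print(o); cv2.imwrite("pics/w1.png",c["image"]); print(-c["R"].T@c["t"])
move_ptp([.6,-.0205,.25],Q)
c,o=wristfit("candle",0,(.06,.074),0);print(o); cv2.imwrite("pics/w2.png",c["image"])
print(current_clock())
cv2.imwrite("pics/w12.png",np.hstack([cv2.resize(cv2.imread(f"pics/w{i}.png"),(400,300)) for i in (1,2)]))
E
```

```text
(0.676, -0.0205, 0.035) [0, 1, 0, 0] [-0.13  0.61  1.47 -0.    1.06 -1.7 ]
(0.676, -0.0205, 0.035) [1, 0, 0, 0] [-0.13  0.61  1.47 -0.    1.06  1.44]
(0.487, -0.0235, 0.09) [0, 1, 0, 0] [-0.19  0.31  1.86 -0.    0.97 -1.76]
(0.487, -0.0235, 0.09) [1, 0, 0, 0] [-0.19  0.31  1.86 -0.    0.97  1.38]
(0.499, 0.2745, 0.05) [0, 1, 0, 0] [ 0.38  0.47  1.72 -0.    0.96 -1.19]
(0.499, 0.2745, 0.05) [1, 0, 0, 0] [ 0.38  0.47  1.72 -0.    0.96  1.95]
(0.499, 0.2745, 0.25) [0, 1, 0, 0] [ 0.38  0.26  1.48 -0.    1.4  -1.19]
(0.499, 0.2745, 0.25) [1, 0, 0, 0] [ 0.38  0.26  1.48 -0.    1.4   1.95]
(0.676, -0.0205, 0.2) [0, 1, 0, 0] [-0.13  0.46  1.31 -0.    1.37 -1.7 ]
(0.676, -0.0205, 0.2) [1, 0, 0, 0] [-0.13  0.46  1.31 -0.    1.37  1.44]
[(0.85, 830, array([0.5013, 0.2758, 0.0367]), array([0.5012, 0.2753]), array([0.068 , 0.0687]), np.float64(0.0341))]
[0.35236835 0.27439522 0.5019555 ]
[(0.74, 1411, array([ 0.6784, -0.0208,  0.0248]), array([ 0.6773, -0.0207]), array([0.0453, 0.0445]), np.float64(0.0688))]
4.0667
```

```bash
python3 - <<'E'
from h import *
c=capture("top"); W=cloud(c).reshape(-1,3)
def mz(x0,x1,y0,y1):
    m=(W[:,0]>x0)&(W[:,0]<x1)&(W[:,1]>y0)&(W[:,1]<y1)&(W[:,2]<.3); return (W[m,2].max().round(3), W[m][W[m,2].argmax()].round(3)) if m.any() else None
print("right of cap",[mz(.4,.58,y,y+.02) for y in (-.17,-.15,-.13,-.11,-.09)])
print("tape",mz(.38,.6,.08,.2))
print("cabinet",mz(.62,.74,-.2,-.06), "behind candle",mz(.71,.9,-.07,.03))
c,o=wristfit("candle",0,(.06,.074),0);print(o)
move_ptp([.677,-.0205,.14],Q)
servo_line([.677,-.0205,.036],rate=.1)
f0=current_force(); g=move_gripper(0.04); print(current_finger_gap(),current_grip_force(),current_force()-f0)
servo_line([.677,-.0205,.25],rate=.15)
print(current_clock(),current_finger_gap(),current_grip_force())
cv2.imwrite("pics/w3.png",capture("wrist")["image"])
E
```

```text
right of cap [(np.float64(0.292), array([ 0.401, -0.156,  0.292])), (np.float64(0.004), array([ 0.567, -0.131,  0.004])), (np.float64(0.028), array([ 0.549, -0.122,  0.028])), (np.float64(0.006), array([ 0.553, -0.091,  0.006])), (np.float64(0.005), array([ 0.542, -0.079,  0.005]))]
tape (np.float64(0.084), array([0.559, 0.136, 0.084]))
cabinet (np.float64(0.189), array([ 0.731, -0.197,  0.189])) behind candle (np.float64(0.06), array([0.82 , 0.026, 0.06 ]))
[(0.87, 1405, array([ 0.6786, -0.0208,  0.0249]), array([ 0.6775, -0.0207]), array([0.046 , 0.0445]), np.float64(0.0689))]
0.04039480130491748 0.0 [0.64968997 0.49146437 0.92998799]
8.4583 0.04023484695654076 0.0
```

View pics/w3.png

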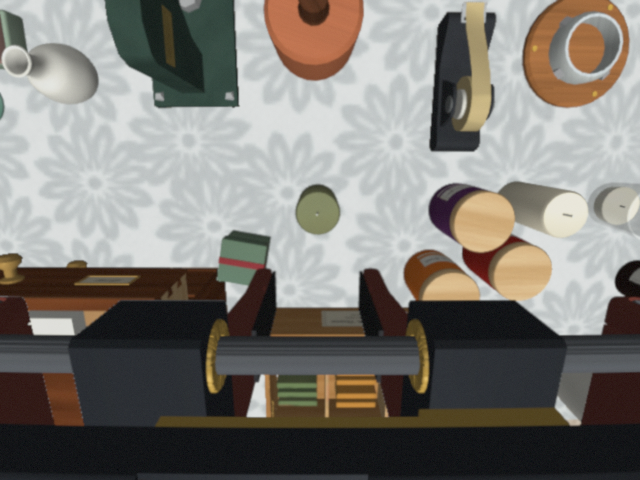

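```bash
python3 - <<'E'
from h import *
print(current_position(),current_orientation(),current_finger_gap())
c,o=wristfit("candle",0,(.06,.074),0);print(o)
c=capture("top");W=cloud(c)
for s in silhouettes("top","candle")[:2]:
    p=W[s["region"]];p=p[p[:,2]>.06];print(s["conf"],s["xy"],np.median(p,0))
cv2.imwrite("pics/t2.png",c["image"])
# finger geometry: where are the fingers in the wrist picture?
c=capture("wrist")
for d in (0,-.02,.02):
    X=np.array(current_position())+[0,0,0]; 
    for y in (-.02,.02):
        p=c["R"]@(X+[0,y,0])+c["t"]; s=p[:2]/p[2]; s=s*(1+c["k1"]*(s@s)); print((c["intrinsics"]@[*s,1])[:2].round())
    break
W=cloud(c);print(W[275,265],W[275,372],W[280,262])
E
```

```text
[ 0.67635082 -0.0203944   0.24880995] [ 6.28544575e-06  9.99999473e-01  1.46102787e-04 -1.01650016e-03] 0.040061615722098855
[(0.66, 1599, array([ 0.6788, -0.0207,  0.0247]), array([ 0.6779, -0.0204]), array([0.0456, 0.0454]), np.float64(0.069))]
[285. 263.]
[352. 263.]
[ 0.66645346 -0.0448669   0.2985355 ] [0.66599359 0.00345326 0.29985563] [ 0.66594502 -0.0450803   0.3060968 ]
```

```bash
python3 - <<'E'
from h import *
c=capture("wrist");W=cloud(c);m=(c["range_z"]>0)&(c["range_z"]<.25)
P=W[m];print(P[:,2].min(),[ (P[:,2]<P[:,2].min()+d).sum() for d in (.005,.01,.02)]); print(P[P[:,2]<P[:,2].min()+.01][:5])
move_gripper(.088); print("gap",current_finger_gap())
t=current_clock();r=servo_line([.677,-.0205,.12],rate=.15);print(r,current_position(),current_clock()-t)
r=servo_line([.677,-.0205,.036],rate=.1,contact_N=5);print(r,current_position(),current_force(),current_clock()-t)
c=capture("wrist");cv2.imwrite("pics/w4.png",c["image"])
s=capture("scene")["image"][120:300,240:480];cv2.imwrite("pics/w4.png",np.hstack([cv2.resize(c["image"],(400,300)),cv2.resize(s,(400,300))]))
E
```

```text
0.2894741275445307 [np.int64(209), np.int64(474), np.int64(1072)]
[[ 0.66598049 -0.04884304  0.290656  ]
 [ 0.66628613 -0.04851534  0.28978153]
 [ 0.66601791 -0.04790953  0.29054861]
 [ 0.66609096 -0.04746773  0.29033953]
 [ 0.6661408  -0.04701409  0.29019681]]
gap 0.08759466509843832
False [ 0.67788694 -0.02062603  0.12101293] 1.0167000000000002
False [ 0.67768863 -0.02056975  0.03666013] [ 0.38226886  0.20147875 -0.0224216 ] 2.0084000000000017
```

View pics/w4.png

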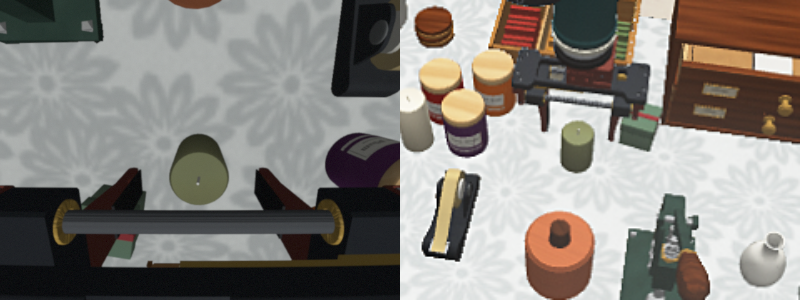

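```bash
python3 - <<'E'
from h import *
print(current_position(),np.round(current_joint_pos(),3))
for cam in ("wrist","scene"):
    c=capture(cam);W=cloud(c);P=W[(c["range_z"]>.02)]
    for y0,y1 in ((-.085,-.05),(.01,.045)):
        m=(P[:,1]>y0)&(P[:,1]<y1)&(P[:,0]>.64)&(P[:,0]<.72)&(P[:,2]>.015)&(P[:,2]<.16)
        p=P[m]; print(cam,y0,len(p))
        for z in np.arange(.015,.16,.015):
            q=p[(p[:,2]>=z)&(p[:,2]<z+.015)]
            if len(q)>3: print("  z",z.round(3),len(q),np.median(q,0).round(3))
E
```

```text
[ 0.67780573 -0.02061683  0.03692995] [-0.132  0.611  1.471 -0.     1.059 -1.703]
wrist -0.085 5269
  z 0.03 4 [ 0.72  -0.082  0.04 ]
  z 0.075 502 [ 0.672 -0.065  0.084]
  z 0.09 770 [ 0.671 -0.065  0.098]
  z 0.105 920 [ 0.669 -0.066  0.113]
  z 0.12 1083 [ 0.667 -0.068  0.128]
  z 0.135 1012 [ 0.681 -0.067  0.142]
  z 0.15 977 [ 0.678 -0.067  0.155]
wrist 0.01 5098
  z 0.075 513 [0.672 0.023 0.084]
  z 0.09 769 [0.672 0.023 0.098]
  z 0.105 912 [0.669 0.023 0.113]
  z 0.12 1095 [0.667 0.025 0.128]
  z 0.135 1000 [0.681 0.024 0.142]
  z 0.15 809 [0.676 0.024 0.155]
scene -0.085 79
  z 0.03 4 [ 0.718 -0.081  0.04 ]
  z 0.045 4 [ 0.72  -0.082  0.049]
  z 0.075 12 [ 0.667 -0.067  0.083]
  z 0.09 15 [ 0.666 -0.068  0.096]
  z 0.105 19 [ 0.667 -0.069  0.114]
  z 0.12 21 [ 0.666 -0.069  0.127]
scene 0.01 102
  z 0.075 18 [0.667 0.026 0.083]
  z 0.09 17 [0.667 0.027 0.097]
  z 0.105 27 [0.667 0.027 0.112]
  z 0.12 29 [0.667 0.027 0.13 ]
  z 0.135 8 [0.67  0.026 0.142]
```

```bash
cat >> h.py <<'E'
def tips():
    p0=np.array(current_position()); c=capture("wrist");W=cloud(c);P=W[c["range_z"]>.02]; g=current_finger_gap()/2
    r=[]
    for s in (-1,1):
        d=P-p0; m=(abs(d[:,0])<.014)&(s*d[:,1]>g-.004)&(s*d[:,1]<g+.015)&(d[:,2]>.015)&(d[:,2]<.06)
        r.append(np.percentile(d[m,2],1) if m.sum()>20 else None)
    return r
E
python3 - <<'E'
from h import *
print("tip-tcp",tips())
try: r=servo_line([.677,-.0205,-.005],rate=.06,contact_N=6)
except PlanningError as e: print(e); raise SystemExit
print(r,current_position(),current_force(),"tip",tips())
if r: raise SystemExit
f0=np.array(current_force());move_gripper(0.04); print(current_finger_gap(),current_grip_force(),current_force()-f0,current_clock())
if current_finger_gap()>.045:
    servo_line([.677,-.0205,.06],rate=.1)
    print(current_finger_gap(),current_grip_force(),current_force()-f0)
    servo_line([.677,-.0205,.2],rate=.2)
    c,o=wristfit("candle",0,(.2,.35),0);print(o,current_position(),current_clock()); cv2.imwrite("pics/w5.png",c["image"])
E
```

```text
tip-tcp [np.float64(0.0402508780803847), np.float64(0.03996276249677654)]
False [ 0.67719489 -0.02051593 -0.00493739] [ 0.34686552 -0.21164722 -0.077801  ] tip [np.float64(0.04018113508414916), np.float64(0.040142581719226286)]
0.048615434915473585 29.9995020031929 [-0.94778393 -0.12445137 -0.10478555] 13.5167
0.048445924650992275 29.99865710735321 [-1.07145315 -1.01497504 -1.30337266]
[(0.91, 10272, array([ 0.6739, -0.0198,  0.0275]), array([ 0.6682, -0.0211]), array([0.0299, 0.0446]), np.float64(0.2643))] [ 0.67554962 -0.02034959  0.19774046] 15.2667
```

```bash
python3 - <<'E'
from h import *
move_ptp([.5004,.275,.12],Q); sleep(.2)
c,o=wristfit("holder",0,(.03,.045),0);print(o,current_position()); cv2.imwrite("pics/w6.png",c["image"])
r=servo_line([.5004,.275,.042],rate=.12); sleep(.2); 
print(current_position(),current_clock())
c=capture("wrist");s=capture("scene")["image"][180:330,110:310]
cv2.imwrite("pics/w6.png",np.hstack([cv2.resize(c["image"],(400,300)),cv2.resize(s,(400,300))]))
E
```

```text
[(0.87, 1309, array([0.5017, 0.2754, 0.0356]), array([0.4912, 0.2753]), array([0.0468, 0.0679]), np.float64(0.0349))] [0.5010983  0.27445738 0.12011468]
[0.5011298  0.27528185 0.0428918 ] 17.8917
```

View pics/w6.png

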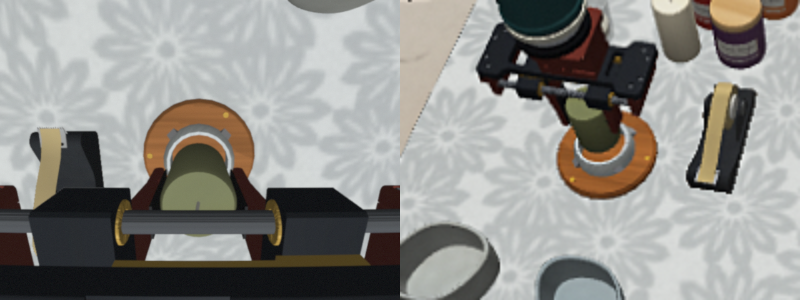

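```bash
python3 - <<'E'
from h import *
r=servo_line([.5004,.275,.006],rate=.05,contact_N=4)
z=current_position();print(r,z,current_force(),current_clock())
if z[2]<.016:
    move_gripper(.07); print(current_finger_gap(),current_grip_force())
    servo_line([.5004,.275,.14],rate=.2)
    c,o=wristfit("candle",0,(.07,.09),0);print("candle",o)
    c,o=wristfit("holder",0,(.03,.045),0);print("holder",o,current_clock()); cv2.imwrite("pics/w7.png",c["image"])
E
```

```text
True [0.49979112 0.27472596 0.00854332] [1.50079189 0.4606852  0.99846998] 18.6167
0.06949602301839174 0.0
candle [(0.64, 3338, array([0.5016, 0.2745, 0.0248]), array([0.5005, 0.2741]), array([0.0458, 0.0453]), np.float64(0.0828))]
holder [(0.8, 1147, array([0.5016, 0.2753, 0.0354]), array([0.4929, 0.2754]), array([0.0501, 0.0682]), np.float64(0.0349))] 20.175
```

```bash
python3 - <<'E'
from h import *
move_ptp([.44,-.0235,.2],Q)
c,o=wristfit("cap",0,(.105,.13),0);print("knob",o)
P=o[0][2]
move_gripper(.06)
x,y=P[0]-.0008,P[1]
if abs(x-.487)<.005 and abs(y+.0235)<.005:
    move_ptp([x,y,.12],Q)
    r=servo_line([x,y,.0525],rate=.06,contact_N=5); sleep(.1)
    print(x,y,r,current_position(),current_force(),current_clock())
    f0=np.array(current_force()); move_gripper(.015); print(current_finger_gap(),current_grip_force(),current_clock(),tips())
E
```

```text
knob [(0.65, 830, array([ 0.4881, -0.0249,  0.0135]), array([ 0.4878, -0.0243]), array([0.0243, 0.0244]), np.float64(0.1198))]
0.48729999999999996 -0.0249 True [ 0.48681006 -0.02481689  0.05215444] [ 0.15632744 -0.70131124  5.65793583] 23.5417
0.025322526339341025 33.26428393833339 24.175 [np.float64(0.03853297599582531), np.float64(0.03861350140560923)]
```

```bash
python3 - <<'E'
from h import *
x,y=.4873,-.0249
servo_line([x,y,.19],rate=.15)
print(current_finger_gap(),current_grip_force())
move_ptp([.5007,.275,.19],Q); sleep(.2)
print(current_position(),current_force(),current_clock())
c,o=wristfit("cap",0,(.2,.26),0);print(o)
s=capture("scene")["image"][150:330,90:330]
cv2.imwrite("pics/w8.png",np.hstack([cv2.resize(c["image"],(400,300)),cv2.resize(s,(400,300))]))
servo_line([.5007,.275,.105],rate=.15); sleep(.15)
print(current_position(),current_force(),current_clock())
s=capture("scene")["image"][150:330,90:330]; c=capture("wrist")
cv2.imwrite("pics/w9.png",np.hstack([cv2.resize(c["image"],(400,300)),cv2.resize(s,(400,300))]))
E
```

```text
0.025612225095580563 32.423032843507826
[0.5011412  0.27367219 0.19007588] [-1.47020718 -0.99099526 -1.11422706] 26.65
[(0.75, 15986, array([0.5023, 0.2732, 0.0459]), array([0.4828, 0.2729]), array([0.0509, 0.0841]), np.float64(0.2329))]
[0.50175126 0.27544489 0.10625181] [ 0.25380567  0.10535542 -1.16703237] 27.6667
```

View pics/w9.png

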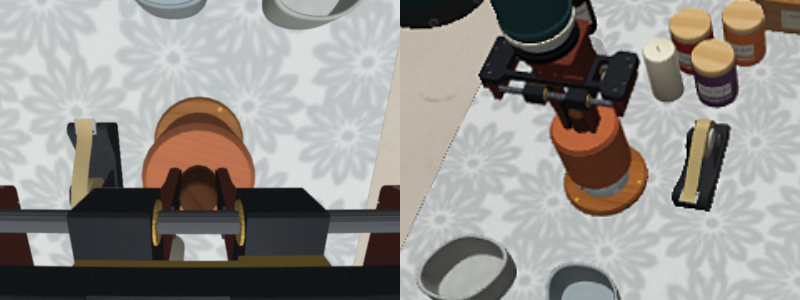

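```bash
python3 - <<'E'
from h import *
f0=current_force()[2]
z=.105
servo_line([.5007,.275,.082],rate=.06,contact_N=8)
print(current_position(),current_force(),current_clock())
z=.082
while z>.063:
    z-=.001; servo_line([.5007,.275,z],rate=.02); f=np.array(current_force()); print(round(z,3),current_position().round(4) if hasattr(current_position(),'round') else current_position(),f.round(1))
    if f[2]-f0>22 or np.hypot(*f[:2])>12: break
print(current_clock(),current_finger_gap())
E
```

```text
[0.50033931 0.27485244 0.08140803] [ 0.55454965  0.22903572 -2.03751004] 28.3
0.081 [0.5009 0.2751 0.0812] [ 0.2 -0.4 -2. ]
0.08 [0.5007 0.275  0.08  ] [ 0.1 -0.3 -0.9]
0.079 [0.5007 0.275  0.0789] [ 0.  -0.1 -2.2]
0.078 [0.5006 0.275  0.0779] [-0.1 -0.2 -0.4]
0.077 [0.5007 0.2751 0.077 ] [-1.  -0.8 -1.3]
0.076 [0.5009 0.2753 0.0763] [-0.6  1.8  2. ]
0.075 [0.5013 0.2754 0.0757] [-1.5  0.8  5.8]
0.074 [0.5016 0.2754 0.0751] [-0.4  0.6  7.4]
0.073 [0.5019 0.2755 0.0745] [-1.   0.8 11.3]
0.072 [0.5013 0.2753 0.0727] [-0.7  1.3  1.4]
0.071 [0.5009 0.2751 0.0708] [-0.3  1.3  0.1]
0.07 [0.5007 0.275  0.0697] [-0.1  1.7 -1.4]
0.069 [0.5001 0.2748 0.0681] [ 1.6  2.7 -7.9]
0.068 [0.5003 0.275  0.0675] [ 1.6  2.3 -9.4]
0.067 [0.5004 0.2751 0.0669] [ 1.1  2.4 -6.9]
0.066 [0.5008 0.2748 0.0663] [ 0.7  1.  -3.1]
0.065 [0.5009 0.275  0.0662] [-2.7  0.4  4.7]
0.064 [0.5009 0.275  0.0661] [-5.1 -0.8 14.3]
0.063 [0.501  0.275  0.0661] [-5.9 -1.6 22.9]
33.05 0.025704299508111112
```

```bash
python3 - <<'E'
from h import *
servo_line([.5007,.275,.0638],rate=.01); sleep(.4)
F=[]
for i in range(6): F.append(current_force()[2]); sleep(.05)
print(np.round(F,1),current_position(),current_finger_gap(),current_grip_force(),current_clock())
c=capture("wrist");s=capture("scene")["image"][150:330,90:330]
cv2.imwrite("pics/w10.png",np.hstack([cv2.resize(c["image"],(400,300)),cv2.resize(s,(400,300))]))
E
```

```text
[15.6 16.2 15.4 15.8 16.6 16.9] [0.50092889 0.27503886 0.06611513] 0.02584040801014582 35.168358399532735 34.0
```

View pics/w10.png

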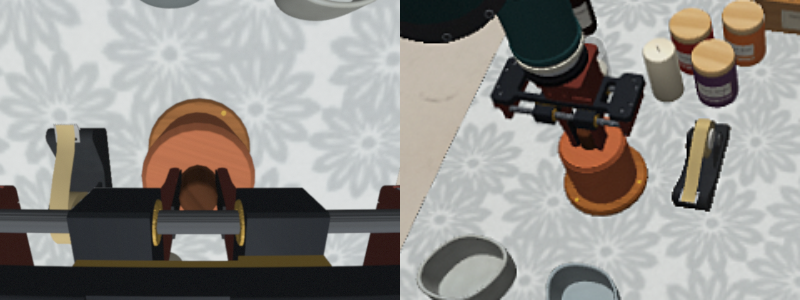

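The picture shows the cap's rim sitting flat on the wooden foot, centred and upright at about (600, 165), with the fingers on the knob. The tool reads a steady press of about 16 N.

```bash
python3 -c "
from bench import *
print(close_job())"
```

```text
the job is handed in; nothing more can be done
None
```

The green candle is in the collar, and the cap clicked on at about 12 N and sits flat on the wooden foot; I handed the job in at 34 s still gripping the knob and pressing with about 16 N (no verdict was returned).

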